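# Spray the hinge bushings and hold the hinge pin through both

## Task

At the welding bench, press the spray can's nozzle cap right down for a moment and let it spring back up, to give the two bushings beside it their anti-spatter. Then draw the long hinge pin out of the rack by its grip and lower it, tip first, through the upper bushing and on through the lower one, until the tip shows clearly below the lower bushing while the underside of the grip is still about a centimetre above the upper one. Finish while holding it there, upright and still, ready for tacking (do not let go or let the grip rest on the bushing), and leave the short pin in the rack and the hammer, brush and angle offcut where they lie.

Things in the scene. Friction and masses are not known exactly. Their poses are not given: they have to be found in the camera images.
- nozzle (a joint): white sprung cap on top of the fixed spray can, 22 mm in diameter; the joint is its downward travel in m: 0 up, 0.008 fully down; it starts to move at about 2 N, is fully down at about 5.5 N and springs back by itself. Press it at least 0.006
- nozzle_top (a point): centre of the cap's flat top, 134 mm above the bench when up; the cap stands 16 mm above the can's shoulder. The aluminium can is 52 mm in diameter, stands in a clamp cup fixed to the bench, about 145 to 170 mm from the bushings, and cannot move
- bush_top (a point): centre of the upper bushing's mouth, on the bushings' vertical axis (z up), 120 mm above the bench. Both bushings have a plain 15 mm bore, in square grey lugs 50 x 50 mm and 15 mm thick, fixed to a base plate bolted to the bench; an upright web joins the lugs on the side of this point's +y (from 25 mm to 37 mm off the axis) and is no higher than the upper lug's top face
- bush_low (a point): centre of the lower bushing's mouth on the same vertical axis, 60 mm above the bench; its lug's underside lies 45 mm above the bench, with 33 mm of free space under it down to the base plate
- pin: the long steel hinge pin; the origin is the end of its tip, z points up along the pin to the grip. Rod 12 mm in diameter and 105 mm long from tip to grip, its last 8 mm tapering to 6 mm at the tip; then a cylindrical grip 22 mm in diameter and 40 mm long; about 0.16 kg. It starts upright, loose in one of the rack's two holes, its grip higher than the short pin's by 40 mm
- pin_grip (a point): centre of the long pin's grip, half-way up it: 125 mm above the tip, 20 mm above the grip's underside; at the start about 135 mm above the bench
- rack: aluminium block 170 x 60 x 60 mm fixed to the bench, origin at the centre of its underside, long side along its x; two 13.5 mm holes, 50 mm deep, at x = -50 and +50 mm, one pin standing in each
- spare_grip (a point): centre of the short pin's grip (same grip, rod only 65 mm long), in the rack's other hole; leave it alone
- hammer: hammer lying on the bench's far part, a bystander
- brush: brush lying on the bench's left part (+y), a bystander
- offcut: offcut of steel angle, 100 x 40 x 40 mm, lying on the bench near the robot, to its right (-y), a bystander

How it is judged:
On the way, in this order (a step that is already met when the one before it is completed fails the run):
1. the nozzle cap is pressed down at least 6 mm, the long pin still in the rack (value of joint nozzle above 0.006 m and distance of pin_grip from where it was at the start of the episode below 0.02 m), for 0.1 s.
2. the nozzle cap is back up (value of joint nozzle below 0.001 m), for 0.2 s.
3. the long pin's tip has come down through the upper bushing (z of pin in the frame of bush_top below -0.012 m and z of pin in the frame of bush_low above -0.015 m and horizontal distance between pin and bush_top below 0.008 m), for 0.1 s.
4. the pin spans both bushings, its tip 5 mm or more below the lower one (z of pin in the frame of bush_low between -0.042 and -0.02 m and horizontal distance between pin and bush_low below 0.004 m and horizontal distance between pin_grip and bush_top below 0.008 m and angle between pin's own z axis and vertical below 0.09 rad), for 0.2 s.
At the end, for the whole second after the job is handed in: the fingers hold the long pin still (20 mm/s) and upright (5 degrees) through both bushings, its tip on the axis (4 mm) and 5 to 27 mm below the lower lug, so the grip is 3 to 25 mm above the upper bushing; the nozzle cap is up; the short pin is in its hole (15 mm) (all of step 4 and contact force between the fingers and pin above 1 N and linear speed of pin below 0.02 m/s and value of joint nozzle below 0.001 m and distance of spare_grip from where it was at the start of the episode below 0.015 m); the arm keeps its last pose, push and grip.
It fails at once if the short pin is pulled or knocked (15 mm) (not (distance of spare_grip from where it was at the start of the episode below 0.015 m)).
It fails at once if the hammer is moved more than 30 mm (distance of hammer from where it was at the start of the episode above 0.03 m).
It fails at once if the brush is moved more than 30 mm (distance of brush from where it was at the start of the episode above 0.03 m).
It fails at once if the offcut is moved more than 30 mm (distance of offcut from where it was at the start of the episode above 0.03 m).
It also fails if it takes over 64 s, if anything falls off the work surface, if the arm or the gripper's body presses on something with over 40 N, if the wrist force passes 120 N, or if a joint passes its speed limit or range.

## Robot

A 7-joint arm with a two-finger parallel gripper is mounted at the origin on the work surface. World frame = base frame: x ahead of the robot, y to its left, z up, the work surface at z = 0. Lengths are in m, angles in rad, forces in N, time in s.
With the tool pointing down it reaches from about 0.4 to 0.925 m from the base axis. Payload 4.1 kg.
Tool frame: the origin (TCP) lies midway between the tips of the shut fingers; the grasp point (between the pads) lies 19 mm behind it; z points along the fingers, y is the line along which they close (so a half turn about z gives the same grasp; the last joint's range is limited). The gripper opens to 85 mm and grips with 20 to 120 N. Pads are 22 mm wide; open, the fingers measure 114 mm over their backs; the gripper's body (76 mm by 85 mm) begins 54 mm behind the grasp point. The pads swing forward as they close: fully open they stand 13 mm farther back than shut.
Start: joints at [-1.381, 0.398, 0.045, 1.537, -0.019, 1.207, -0.051], TCP at [0.185, 0.623, 0.231] pointing down, gripper open.
Joint ranges: [-2.82, 2.82], [-0.49, 2.23], [-1.37, 1.46], [0, 2.46], [-1.36, 4.5], [0.23, 2], [-2.94, 2.94]. Speed limits (rad/s): [2.57, 2.57, 3.14, 3.14, 3.14, 3.14, 3.14].

## Interface

Orientations are given as a unit quaternion [x, y, z, w].
In Python, from bench import bot gives the robot as it stands. The module is installed in compiled form; this text tells all that it offers.
- The arm moves only by the tool carry_out, never from a script. Its arguments are lists of equal length, an entry for each row: "slide": the shift along the tool's x, y, z in m, a list of three; "rotation": the turn, a rotation vector about the tool's x, y, z in rad, a list of three. In form: {"slide": [[x, y, z], ...], "rotation": [[rx, ry, rz], ...]}. A call has 1 to 12 rows; each row shifts and turns the commanded pose from where the row before left it, along the tool's axes as they then stand; what a row does not reach is not made up. A row lasts 1/8 s, in which the tool goes at most 62.5 mm and 10.7 degrees, less where a joint would pass 70% of its speed; a pose out of reach is approached as far as the arm can. A call is refused whole if a number of a shift passes 0.0625 or a number of a turn 0.188, either way. A call with a gripper value outside its range is refused whole. "gripper" is the opening, from 0 (shut) to 1 (fully open), set as the call begins (left out, the last holds). The fingers move at their own pace and stop on an object; the grip force is fixed at half the most. Time passes only in rows, so rows that do not move let the fingers close. It gives the time, the measured TCP pose, the force, the opening and the grip force at its end, in the units of the state.
- bot.observe(): the state, without advancing time (a new reading comes with each control period).
- bot.capture(name): name is "scene" or "side" or "wrist"; returns the picture (420x560x3 uint8, red, green, blue); there is no depth.
- bot.calibration(name): a dict with "vertical_fov" (degrees; the focal length in pixels is half the picture's height over the tangent of half this angle, whatever the lens; pixels are square), "cx", "cy" (the principal point, pixels), "T" (4x4, takes a point from camera to world coordinates). Camera axes: x right, y up, looking along -z (the intrinsics and any distortion apply to the point x, -y, -z); pixel columns grow to the right and rows downward; lengths in m; the calibration is good to about 2 mm. A picture is of the moment at which its call begins: read the wrist's pose just before it. calibration takes no time and is no camera call; for the wrist camera it gives the pose at the moment of the call.
- bot.sign_off(): hands the job in; it is judged then, once.
The state is a dict: "clock": time; "joints": joint angles; "joint_velocities": joint speeds; "tau": joint torques, N m; "ee_pos": TCP position; "ee_rot": TCP orientation; "ft_force": force on the tool from outside, world axes, zero at the start; "moment": the same for the moment, N m; "gripper_width": opening from 0.0 (shut) to 1.0 (fully open); "finger_force": force on a finger pad.
Only numpy, scipy, OpenCV 4.12 (cv2) and the standard library are available. Lean on these libraries where they do the work, as an engineer would, in place of code of your own. Each camera call takes 0.05 s, during which the arm holds its last target. There are 200 camera calls.

## Working session

There is one attempt and no reset: what is moved stays moved. The work goes in short steps, Python scripts to look and compute and a tool call to move; the robot and the scene stay as the last step left them, time stands still between calls to the robot, and variables do not carry over. Pictures are saved under pics/ and viewed, at most 10 in all, crops included, and the job is handed in when it is done.

Besides the shell and the picture viewer there is one more tool, called in YAML: its name, and indented under it one key for each argument. carry_out: Moves the arm, as the interface text tells. Its arguments: {"type":"object","properties":{"slide":{"type":"array","items":{"type":"array","items":{"type":"number"}}},"rotation":{"type":"array","items":{"type":"array","items":{"type":"number"}}},"gripper":{"type":"number"}},"required":["slide","rotation"]}

```bash
mkdir -p pics; python3 - <<'E'
from bench import bot
import cv2,numpy as np
for n in ["scene","side","wrist"]:
    c=bot.calibration(n); print(n,{k:(np.round(v,4).tolist()) if k=='T' else v for k,v in c.items()})
    cv2.imwrite(f"pics/{n}0.png",cv2.cvtColor(bot.capture(n),cv2.COLOR_RGB2BGR))
a=cv2.imread("pics/scene0.png")
print(bot.observe())
E
```

```text
scene {'vertical_fov': 45.53541968466519, 'cx': 280.6184907137697, 'cy': 213.02634788699675, 'T': [[0.7843, -0.3083, 0.5383, 1.3155], [0.6201, 0.4164, -0.6649, -0.8706], [-0.0191, 0.8553, 0.5178, 0.8279], [0.0, 0.0, 0.0, 1.0]]}
side {'vertical_fov': 57.665964255074016, 'cx': 271.06988593089307, 'cy': 211.233080556326, 'T': [[-0.9997, 0.0139, -0.0218, 0.5649], [-0.0258, -0.5894, 0.8074, 0.7716], [-0.0016, 0.8077, 0.5896, 0.6294], [0.0, 0.0, 0.0, 1.0]]}
wrist {'vertical_fov': 65.69924443300813, 'cx': 282.84227935121476, 'cy': 212.53336473503407, 'T': [[0.2837, -0.9245, -0.2548, 0.1209], [0.9589, 0.2727, 0.078, 0.6425], [-0.0026, -0.2664, 0.9639, 0.373], [0.0, 0.0, 0.0, 1.0]]}
{'clock': 0.15, 'joints': array([-1.38100899,  0.39904069,  0.04506626,  1.53758927, -0.01870596,
        1.20694018, -0.0506874 ]), 'joint_velocities': array([-0.00151109, -0.00143993, -0.00146389, -0.00379899, -0.00076358,
       -0.00128443,  0.00011967]), 'tau': array([ 2.96357401e-03, -4.75564992e+01,  1.36742894e+00, -2.54513866e+01,
        1.18495856e-02,  6.53473340e-03,  4.37242349e-06]), 'ee_pos': array([0.18495835, 0.62261083, 0.23049124]), 'ee_rot': array([ 1.43844005e-01,  9.89600069e-01, -7.75836577e-04, -5.58167112e-05]), 'ft_force': array([ 0.15471787, -0.4686925 , -0.7987107 ]), 'moment': array([0.02357483, 0.00141541, 0.00377358]), 'finger_force': 0.0, 'gripper_width': 0.9928933981349197}
```

View pics/scene0.png

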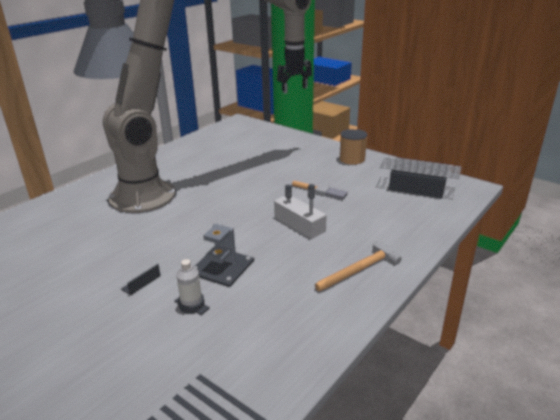

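View pics/side0.png

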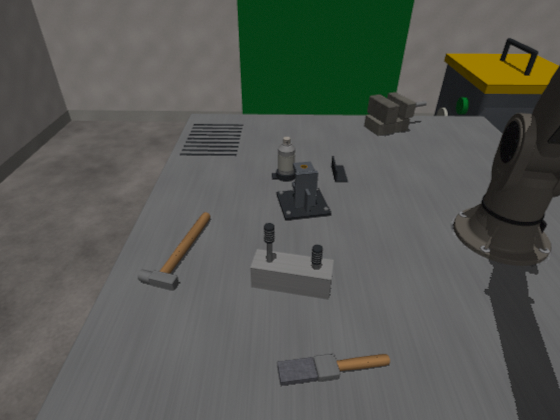

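The scene view shows the nozzle at about (186,264), upper bushing (217,231), long pin grip (311,190) and short one (288,190). In the side view they are at (287,139), (304,166), (269,233) and (317,255). I'll triangulate these roughly.

```bash
cat > h.py <<'E'
import numpy as np, cv2
from bench import bot
from scipy.spatial.transform import Rotation as R
def ray(c,u,v):
    f=210/np.tan(np.radians(c['vertical_fov'])/2); T=np.array(c['T'])
    d=T[:3,:3]@np.array([(u-c['cx'])/f,-(v-c['cy'])/f,-1]); return T[:3,3],d/np.linalg.norm(d)
def plane(c,u,v,z):
    o,d=ray(c,u,v); return o+d*(z-o[2])/d[2]
def tri(rs):
    A=sum(np.eye(3)-np.outer(d,d) for o,d in rs); b=sum((np.eye(3)-np.outer(d,d))@o for o,d in rs)
    p=np.linalg.solve(A,b); return p,[np.linalg.norm((np.eye(3)-np.outer(d,d))@(p-o))*1e3 for o,d in rs]
def proj(c,p):
    f=210/np.tan(np.radians(c['vertical_fov'])/2); T=np.array(c['T'])
    q=T[:3,:3].T@(np.array(p)-T[:3,3]); return c['cx']-f*q[0]/q[2], c['cy']+f*q[1]/q[2]
E
python3 - <<'E'
from h import *
np.set_printoptions(precision=4,suppress=True)
s,d=bot.calibration("scene"),bot.calibration("side")
for n,a,b,z in [("noz",(186,264),(287,139),.134),("bush",(217,231),(304,166),.12),("long",(311,190),(269,233),.135),("spare",(288,190),(317,255),.095)]:
    print(n,*tri([ray(s,*a),ray(d,*b)]),plane(s,*a,z),plane(d,*b,z))
w=bot.calibration("wrist"); o=bot.observe(); r=R.from_quat(o['ee_rot']).as_matrix(); T=np.array(w['T'])
print(r, r.T@(T[:3,3]-o['ee_pos']), r.T@T[:3,:3])
S=cv2.imread("pics/scene0.png");D=cv2.imread("pics/side0.png")
a=cv2.resize(S[160:320,165:345],None,fx=3,fy=3,interpolation=2)
b=cv2.resize(D[125:305,245:340],None,fx=2.66,fy=2.66,interpolation=2)
m=np.zeros((480,800,3),np.uint8); m[:480,:540]=a; h,w_=b.shape[:2]; m[:h,545:545+w_]=b[:480]
cv2.imwrite("pics/m.png",m)
E
```

```text
noz [ 0.5474 -0.2812  0.1273] [np.float64(3.257096115742579), np.float64(3.2570961157424354)] [ 0.5593 -0.2876  0.134 ] [ 0.5452 -0.272   0.134 ]
bush [ 0.5016 -0.1309  0.1212] [np.float64(1.7216717261554357), np.float64(1.7216717261554237)] [ 0.5027 -0.1302  0.12  ] [ 0.5    -0.1353  0.12  ]
long [0.5859 0.1713 0.1357] [np.float64(0.6399115102219683), np.float64(0.6399115102220775)] [0.586  0.1722 0.135 ] [0.5854 0.17   0.135 ]
spare [0.4869 0.1906 0.0952] [np.float64(0.4832896446622994), np.float64(0.48328964466223767)] [0.4873 0.1907 0.095 ] [0.4864 0.19   0.095 ]
[[-0.9586  0.2847 -0.0003]
 [ 0.2847  0.9586 -0.0015]
 [-0.0001 -0.0016 -1.    ]] [ 0.0671  0.0007 -0.1426] [[ 0.0011  0.9639  0.2663]
 [ 1.     -0.0013  0.0005]
 [ 0.0008  0.2663 -0.9639]]
```

View pics/m.png

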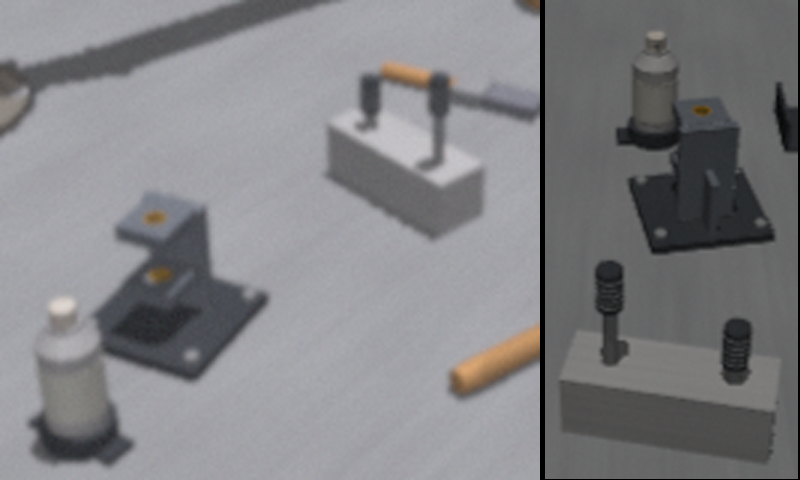

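Triangulation agrees to within a few mm. The montage confirms the hole positions, with the web on +y and the long pin at larger x. Next I'll move above the rack for a wrist view.

carry_out:
  slide:
    - [-0.0397,-0.0268,-0.0017]
    - [-0.0397,-0.0268,-0.0017]
    - [-0.0397,-0.0268,-0.0017]
    - [-0.0397,-0.0268,-0.0017]
    - [-0.0397,-0.0268,-0.0017]
    - [-0.0397,-0.0268,-0.0017]
    - [-0.0397,-0.0268,-0.0017]
    - [-0.0397,-0.0268,-0.0017]
    - [-0.0397,-0.0268,-0.0017]
    - [-0.0397,-0.0268,-0.0017]
    - [-0.0397,-0.0268,-0.0017]
    - [-0.0397,-0.0268,-0.0017]
  rotation:
    - [0,0,0]
    - [0,0,0]
    - [0,0,0]
    - [0,0,0]
    - [0,0,0]
    - [0,0,0]
    - [0,0,0]
    - [0,0,0]
    - [0,0,0]
    - [0,0,0]
    - [0,0,0]
    - [0,0,0]

```text
clock: 1.65
ee_pos: [0.5508, 0.178, 0.2516]
ee_rot: [0.144, 0.99, 0.0, -0.0]
ft_force: [-0.2, 0.6, -0.2]
gripper_width: 1.002
finger_force: 0.0
```

carry_out:
  slide:
    - [0,0,0]
    - [0,0,0]
  rotation:
    - [0,0,0]
    - [0,0,0]

```text
clock: 1.9
ee_pos: [0.5496, 0.1797, 0.2513]
ee_rot: [0.144, 0.99, 0.0, -0.001]
ft_force: [-1.1, 0.4, 0.9]
gripper_width: 0.999
finger_force: 0.0
```

```bash
python3 - <<'E'
from h import *
import pickle
o=bot.observe(); c=bot.calibration("wrist"); im=cv2.cvtColor(bot.capture("wrist"),cv2.COLOR_RGB2BGR)
cv2.imwrite("pics/w1.png",im); pickle.dump((o,c),open("w1.pkl","wb"))
print(o['ee_pos'],o['joints'],o['ee_rot'])
for p in [(.586,.1715,.155),(.487,.1903,.115)]: print(proj(c,p))
E
```

```text
[0.549635   0.17974944 0.25128675] [-0.67496844  0.268408    0.35070369  1.69361258 -0.09898215  1.19779922
  0.98264586] [ 1.43771045e-01  9.89610763e-01  1.93802476e-04 -6.22515831e-04]
(np.float64(285.11189878429343), np.float64(259.18530188771433))
(np.float64(272.95829574575), np.float64(127.87913432740946))
```

View pics/w1.png

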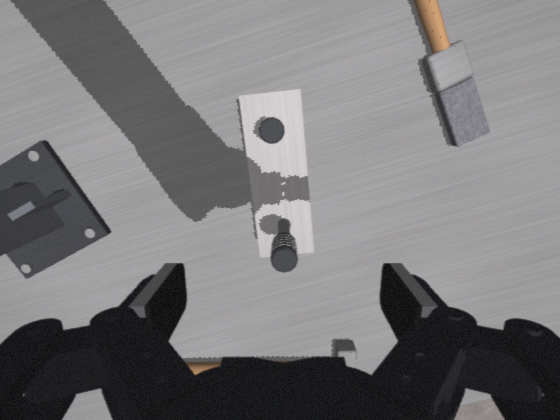

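The wrist view shows the long grip's top at about (284,258) and the short one's at (271,130), within 2 px of what I predicted. Next I'll look at the bushings and can.

carry_out:
  slide:
    - [-0.0099,-0.0367,-0.001]
    - [-0.0099,-0.0367,-0.001]
    - [-0.0099,-0.0367,-0.001]
    - [-0.0099,-0.0367,-0.001]
    - [-0.0099,-0.0367,-0.001]
    - [-0.0099,-0.0367,-0.001]
    - [-0.0099,-0.0367,-0.001]
    - [-0.0099,-0.0367,-0.001]
    - [-0.0099,-0.0367,-0.001]
    - [-0.0099,-0.0367,-0.001]
    - [0,0,0]
    - [0,0,0]
  rotation:
    - [0,0,0]
    - [0,0,0]
    - [0,0,0]
    - [0,0,0]
    - [0,0,0]
    - [0,0,0]
    - [0,0,0]
    - [0,0,0]
    - [0,0,0]
    - [0,0,0]
    - [0,0,0]
    - [0,0,0]

```text
clock: 3.45
ee_pos: [0.541, -0.1986, 0.2614]
ee_rot: [0.143, 0.99, 0.001, -0.0]
ft_force: [-0.2, 0.5, -1.2]
gripper_width: 1.001
finger_force: 0.0
```

```bash
python3 - <<'E'
from h import *
import pickle
o=bot.observe(); c=bot.calibration("wrist"); im=cv2.cvtColor(bot.capture("wrist"),cv2.COLOR_RGB2BGR)
cv2.imwrite("pics/w2.png",im); pickle.dump((o,c),open("w2.pkl","wb"))
print(o['ee_pos'],o['joints'],o['ee_rot'])
for p in [(.5474,-.28,.134),(.5016,-.131,.12)]: print(proj(c,p))
E
```

```text
[ 0.54103274 -0.19861965  0.26137587] [-0.17289196  0.27864592  0.55902231  1.68864441 -0.1574937   1.21983011
  1.70804275] [ 1.42519708e-01  9.89791633e-01  7.79352446e-04 -2.20011847e-04]
(np.float64(195.1817952452217), np.float64(236.19280428578818))
(np.float64(345.27619873181254), np.float64(135.2493023954662))
```

View pics/w2.png

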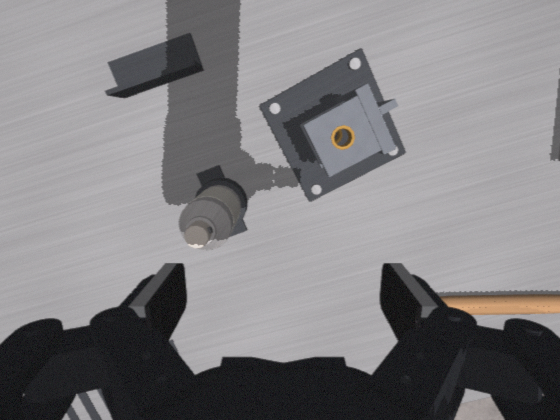

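The wrist view shows the upper bushing's orange ring at about (343,137) and the cap top at about (196,235). I'll fit both, and the pin top in w1, more precisely.

```bash
python3 - <<'E'
from h import *
import pickle
np.set_printoptions(precision=4,suppress=True)
def big(m,r):
    x0,y0,x1,y1=r; k=np.zeros_like(m); k[y0:y1,x0:x1]=m[y0:y1,x0:x1]
    return max(cv2.findContours(k,0,1)[0],key=cv2.contourArea)
o,c=pickle.load(open("w2.pkl","rb")); im=cv2.imread("pics/w2.png"); hsv=cv2.cvtColor(im,cv2.COLOR_BGR2HSV)
m=cv2.inRange(hsv,(8,130,100),(30,255,255)); k=big(m,(320,110,370,160)); e=cv2.fitEllipse(k); print("ring",e,plane(c,*e[0],.12))
print(plane(c,e[0][0]+e[1][0]/2,e[0][1],.12)-plane(c,*e[0],.12))
o1,c1=pickle.load(open("w1.pkl","rb")); im1=cv2.imread("pics/w1.png"); g=cv2.cvtColor(im1,6)
for r,z in [((268,240,302,276),.155),((255,112,288,147),.115)]:
    k=big((g<75).astype(np.uint8)*255,r); (x,y),rad=cv2.minEnclosingCircle(k); print("grip",x,y,rad,cv2.fitEllipse(k),plane(c1,x,y,z))
a=cv2.resize(im[205:265,165:245],None,fx=5,fy=5,interpolation=2); b=cv2.resize(im1[205:285,250:320],None,fx=5,fy=5,interpolation=2)
M=np.zeros((400,760,3),np.uint8); M[:300,:400]=a; M[:400,405:755]=b; cv2.imwrite("pics/m2.png",M)
E
```

```text
ring ((342.5384826660156, 137.08544921875), (21.039880752563477, 22.339494705200195), 24.087068557739258) [ 0.5024 -0.1336  0.12  ]
[0.0025 0.0086 0.    ]
grip 283.0 254.01724243164062 16.13958740234375 ((283.4095458984375, 256.60205078125), (22.792287826538086, 34.41154479980469), 173.53164672851562) [0.5813 0.1711 0.155 ]
grip 267.0 130.0 11.04546070098877 ((271.74371337890625, 130.14849853515625), (23.423133850097656, 24.561763763427734), 123.9043960571289) [0.4872 0.1851 0.115 ]
```

View pics/m2.png

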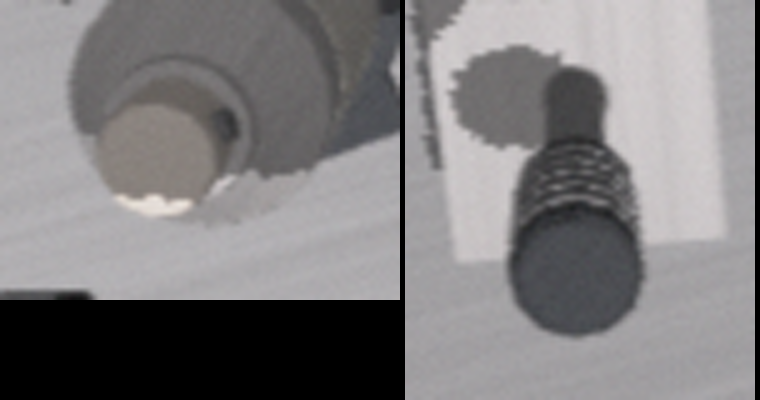

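The crops show the cap disc centred at about (196.2,236.8) in w2 and the grip disc at about (284.2,259.4) in w1.

```bash
python3 - <<'E'
from h import *
import pickle
o,c=pickle.load(open("w2.pkl","rb"));o1,c1=pickle.load(open("w1.pkl","rb"))
n=plane(c,196.2,236.8,.134);g=plane(c1,284.2,259.4,.155);print(n,g)
ob=bot.observe();r=R.from_quat(ob['ee_rot']).as_matrix()
print(r.T@(n+[0,0,.015]-ob['ee_pos']), r.T@(g-n))
print(proj(bot.calibration('scene'),n),proj(bot.calibration('side'),n))
E
```

```text
[ 0.54818263 -0.27933887  0.134     ] [0.58597159 0.17075426 0.155     ]
[-0.02965278 -0.07597536  0.11224784] [ 0.09038661  0.44257393 -0.02028331]
(np.float64(185.36248320104917), np.float64(260.55394588750846)) (np.float64(285.9739598268913), np.float64(137.9198092220429))
```

carry_out:
  gripper: 0
  slide:
    - [-0.0074,-0.019,0]
    - [-0.0074,-0.019,0]
    - [-0.0074,-0.019,0]
    - [-0.0074,-0.019,0]
    - [0,0,0.025]
    - [0,0,0.025]
    - [0,0,0.025]
    - [0,0,0.025]
    - [0,0,0.008]
    - [0,0,0]
    - [0,0,0]
  rotation:
    - [0,0,0]
    - [0,0,0]
    - [0,0,0]
    - [0,0,0]
    - [0,0,0]
    - [0,0,0]
    - [0,0,0]
    - [0,0,0]
    - [0,0,0]
    - [0,0,0]
    - [0,0,0]

```text
clock: 4.88
ee_pos: [0.5482, -0.2821, 0.1548]
ee_rot: [0.144, 0.99, -0.0, 0.001]
ft_force: [0.0, -0.2, 0.0]
gripper_width: -0.002
finger_force: 0.0
```

carry_out:
  slide:
    - [0,0,0.006]
    - [0,0,0.005]
    - [0,0,0.004]
    - [0,0,0.003]
    - [0,0,0]
  rotation:
    - [0,0,0]
    - [0,0,0]
    - [0,0,0]
    - [0,0,0]
    - [0,0,0]

```text
clock: 5.5
ee_pos: [0.5472, -0.282, 0.1353]
ee_rot: [0.144, 0.99, 0.0, -0.0]
ft_force: [0.8, 0.3, 0.1]
gripper_width: 0.002
finger_force: 0.0
```

carry_out:
  slide:
    - [0,0.002,0.004]
    - [0,0,0.003]
    - [0,0,0.001]
    - [0,0,0]
  rotation:
    - [0,0,0]
    - [0,0,0]
    - [0,0,0]
    - [0,0,0]

```text
clock: 6.0
ee_pos: [0.5483, -0.2808, 0.1282]
ee_rot: [0.144, 0.99, -0.0, 0.001]
ft_force: [-0.2, -0.8, 4.4]
gripper_width: -0.005
finger_force: 2.1
```

carry_out:
  slide:
    - [0,0,0.001]
    - [0,0,0.0015]
    - [0,0,0]
    - [0,0,0]
  rotation:
    - [0,0,0]
    - [0,0,0]
    - [0,0,0]
    - [0,0,0]

```text
clock: 6.5
ee_pos: [0.5483, -0.2807, 0.1261]
ee_rot: [0.144, 0.99, -0.0, 0.001]
ft_force: [-0.2, -1.4, 8.0]
gripper_width: 0.001
finger_force: 4.1
```

Force is 8 N, so the cap has bottomed out. Next I'll retract, open and move above the long pin.

carry_out:
  slide:
    - [0,0,-0.01]
    - [0,0,-0.02]
    - [0,0,-0.04]
    - [0,0,-0.05]
    - [0,0,0]
    - [0,0,0]
  rotation:
    - [0,0,0]
    - [0,0,0]
    - [0,0,0]
    - [0,0,0]
    - [0,0,0]
    - [0,0,0]

```text
clock: 7.25
ee_pos: [0.5476, -0.2793, 0.245]
ee_rot: [0.144, 0.99, 0.001, -0.0]
ft_force: [0.6, -0.6, -0.5]
gripper_width: -0.001
finger_force: 0.0
```

carry_out:
  gripper: 1
  slide:
    - [0.0092,0.0444,0]
    - [0.0092,0.0444,0]
    - [0.0092,0.0444,0]
    - [0.0092,0.0444,0]
    - [0.0092,0.0444,0]
    - [0.0092,0.0444,0]
    - [0.0092,0.0444,0]
    - [0.0092,0.0444,0]
    - [0.0092,0.0444,0]
    - [0.0092,0.0444,0]
    - [0,0,0]
    - [0,0,0]
  rotation:
    - [0,0,0]
    - [0,0,0]
    - [0,0,0]
    - [0,0,0]
    - [0,0,0]
    - [0,0,0]
    - [0,0,0]
    - [0,0,0]
    - [0,0,0]
    - [0,0,0]
    - [0,0,0]
    - [0,0,0]

```text
clock: 8.75
ee_pos: [0.5852, 0.1708, 0.2437]
ee_rot: [0.144, 0.99, -0.001, -0.001]
ft_force: [0.4, 0.0, -0.1]
gripper_width: 0.998
finger_force: 0.0
```

```bash
python3 - <<'E'
from h import *
o=bot.observe();r=R.from_quat(o['ee_rot']).as_matrix();print(o['ee_pos'],o['joints'],r.T@(np.array([.586,.1708,.119])-o['ee_pos']))
c=bot.calibration("wrist");im=cv2.cvtColor(bot.capture("wrist"),cv2.COLOR_RGB2BGR);cv2.imwrite("pics/w3.png",im);print(proj(c,(.586,.1708,.155)))
E
```

```text
[0.58519472 0.17076734 0.2437472 ] [-0.66501302  0.34004045  0.40244682  1.62782489 -0.13917912  1.20561207
  1.0489529 ] [-0.00103331  0.00059213  0.12474412]
(np.float64(282.7417403748006), np.float64(217.8462498794204))
```

View pics/w3.png

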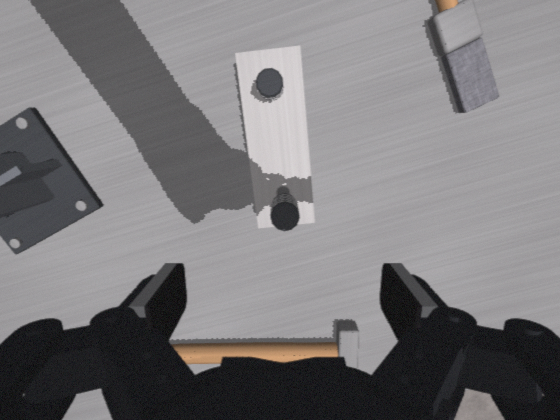

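The grip top is at (285,216), within 2 px of the prediction. I'll descend and grasp.

carry_out:
  slide:
    - [0,0.0015,0.025]
    - [0,0,0.025]
    - [0,0,0.025]
    - [0,0,0.025]
    - [0,0,0.015]
    - [0,0,0.01]
    - [0,0,0]
    - [0,0,0]
  rotation:
    - [0,0,0]
    - [0,0,0]
    - [0,0,0]
    - [0,0,0]
    - [0,0,0]
    - [0,0,0]
    - [0,0,0]
    - [0,0,0]

```text
clock: 9.8
ee_pos: [0.5873, 0.1731, 0.1211]
ee_rot: [0.144, 0.99, 0.0, 0.001]
ft_force: [0.3, -0.6, 0.2]
gripper_width: 0.992
finger_force: 0.0
```

carry_out:
  gripper: 0
  slide:
    - [0,0,0]
    - [0,0,0]
    - [0,0,0]
    - [0,0,0]
    - [0,0,0]
    - [0,0,0]
    - [0,0,0]
    - [0,0,0]
  rotation:
    - [0,0,0]
    - [0,0,0]
    - [0,0,0]
    - [0,0,0]
    - [0,0,0]
    - [0,0,0]
    - [0,0,0]
    - [0,0,0]

```text
clock: 10.8
ee_pos: [0.5867, 0.1722, 0.1205]
ee_rot: [0.144, 0.99, -0.0, 0.0]
ft_force: [-2.0, -4.0, 4.9]
gripper_width: 0.239
finger_force: 59.0
```

carry_out:
  slide:
    - [0,0,-0.008]
    - [0,0,-0.015]
    - [0,0,-0.02]
    - [0,0,-0.025]
    - [0,0,-0.025]
    - [0,0,-0.025]
    - [0,0,-0.022]
    - [0,0,0]
    - [0,0,0]
  rotation:
    - [0,0,0]
    - [0,0,0]
    - [0,0,0]
    - [0,0,0]
    - [0,0,0]
    - [0,0,0]
    - [0,0,0]
    - [0,0,0]
    - [0,0,0]

```text
clock: 11.92
ee_pos: [0.5859, 0.1739, 0.2596]
ee_rot: [0.143, 0.99, 0.0, -0.001]
ft_force: [-1.0, 0.1, -2.1]
gripper_width: 0.239
finger_force: 58.6
```

```bash
python3 - <<'E'
from h import *
P=[]
for i in range(6):
    o=bot.observe();P.append(o['ee_pos']); ims={n:cv2.cvtColor(bot.capture(n),cv2.COLOR_RGB2BGR) for n in (["scene","side","wrist"] if i==0 else ["side"])}
    if i==0:
        for n in ims: cv2.imwrite(f"pics/{n}4.png",ims[n])
p=np.mean(P,0);print(p,np.std(P,0),o['joints'],o['ft_force'],o['gripper_width'])
r=R.from_quat(o['ee_rot']).as_matrix();print(r.T@(np.array([.5024,-.1336,p[2]])-p))
s,d=bot.calibration("scene"),bot.calibration("side")
tip=p-[0,0,.1105]
for c in (s,d): print([proj(c,tip+[0,0,h]) for h in (0,.105,.145)])
S=cv2.imread("pics/scene4.png");D=cv2.imread("pics/side4.png")
us,vs=map(int,proj(s,tip+[0,0,.06]));ud,vd=map(int,proj(d,tip+[0,0,.06]));print(us,vs,ud,vd)
M=np.hstack([cv2.resize(S[vs-50:vs+50,us-35:us+35],None,fx=5,fy=5,interpolation=2),cv2.resize(D[max(vd-50,0):max(vd-50,0)+100,ud-35:ud+35],None,fx=5,fy=5,interpolation=2)])
cv2.imwrite("pics/m4.png",M)
E
```

```text
[0.58608424 0.17323722 0.25937116] [0.0001841  0.00030049 0.00025348] [-0.66928537  0.33071908  0.40531095  1.60430082 -0.13601116  1.23544148
  1.04326957] [ 0.03087142  0.59433067 -0.94607042] 0.23864596962528453
[-7.19291725e-03 -3.17962852e-01  1.45727920e-04]
[(np.float64(311.3009443913605), np.float64(185.62253455509375)), (np.float64(311.7794751355167), np.float64(152.0766371185928)), (np.float64(311.97181202972325), np.float64(138.59346220224654))]
[(np.float64(268.56775036523555), np.float64(228.6834300592221)), (np.float64(268.2572451188951), np.float64(184.3265964316535)), (np.float64(268.1241167636349), np.float64(165.30871388381615))]
311 166 268 204
```

View pics/m4.png

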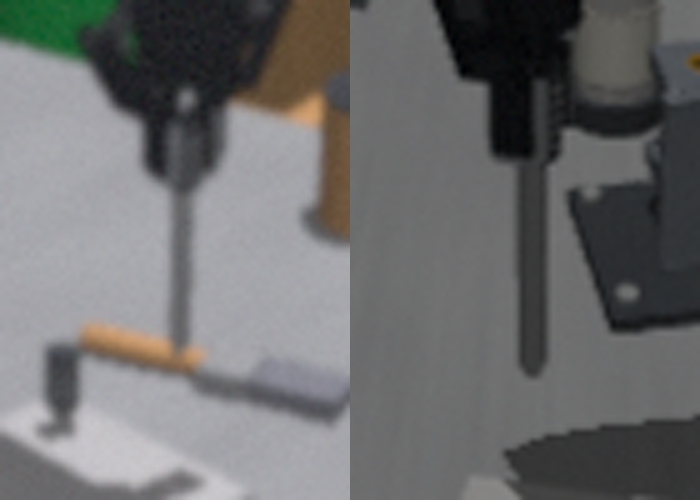

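The pin hangs upright, with its tip at about scene (311.6,186) and side (269.6,229), as predicted. Next I'll carry it over the bushing.

carry_out:
  slide:
    - [-0.0009,-0.0398,0]
    - [-0.0009,-0.0398,0]
    - [-0.0009,-0.0398,0]
    - [-0.0009,-0.0398,0]
    - [-0.0009,-0.0398,0]
    - [-0.0009,-0.0398,0]
    - [-0.0009,-0.0398,0]
    - [-0.0009,-0.0394,0]
    - [0,0,0.012]
    - [0,0,0.006]
    - [0,0,0]
    - [0,0,0]
  rotation:
    - [0,0,0]
    - [0,0,0]
    - [0,0,0]
    - [0,0,0]
    - [0,0,0]
    - [0,0,0]
    - [0,0,0]
    - [0,0,0]
    - [0,0,0]
    - [0,0,0]
    - [0,0,0]
    - [0,0,0]

```text
clock: 13.82
ee_pos: [0.5034, -0.1328, 0.2422]
ee_rot: [0.143, 0.99, 0.0, 0.0]
ft_force: [-0.1, 0.5, -1.6]
gripper_width: 0.239
finger_force: 58.8
```

```bash
python3 - <<'E'
from h import *
P=[]
for i in range(6):
    o=bot.observe();P.append(o['ee_pos']); ims={n:cv2.cvtColor(bot.capture(n),cv2.COLOR_RGB2BGR) for n in (["scene","side","wrist"] if i==0 else ["side"])}
    if i==0:
        for n in ims: cv2.imwrite(f"pics/{n}5.png",ims[n])
p=np.mean(P,0);print(p,o['ft_force'],o['gripper_width'])
r=R.from_quat(o['ee_rot']).as_matrix();print(r.T@(np.array([.5024,-.1336,p[2]])-p))
s,d=bot.calibration("scene"),bot.calibration("side")
tip=p-[0,0,.1105]
for c in (s,d): print([proj(c,tip+[0,0,h]) for h in (0,.1)])
S=cv2.imread("pics/scene5.png");D=cv2.imread("pics/side5.png")
M=np.hstack([cv2.resize(S[175:275,185:250],None,fx=6,fy=6,interpolation=2),cv2.resize(D[100:200,270:335],None,fx=6,fy=6,interpolation=2)])
cv2.imwrite("pics/m5.png",M)
E
```

```text
[ 0.50320581 -0.13347206  0.24235997] [-0.48640769 -0.49230878 -1.69481659] 0.24589619901791407
[ 7.36060936e-04 -3.52004254e-04 -2.29811339e-07]
[(np.float64(215.86309334487964), np.float64(227.7643262303309)), (np.float64(212.37552827055748), np.float64(193.7577223939321))]
[(np.float64(303.0544623281009), np.float64(162.44403409433082)), (np.float64(304.9478286560402), np.float64(127.49133627720046))]
```

View pics/m5.png

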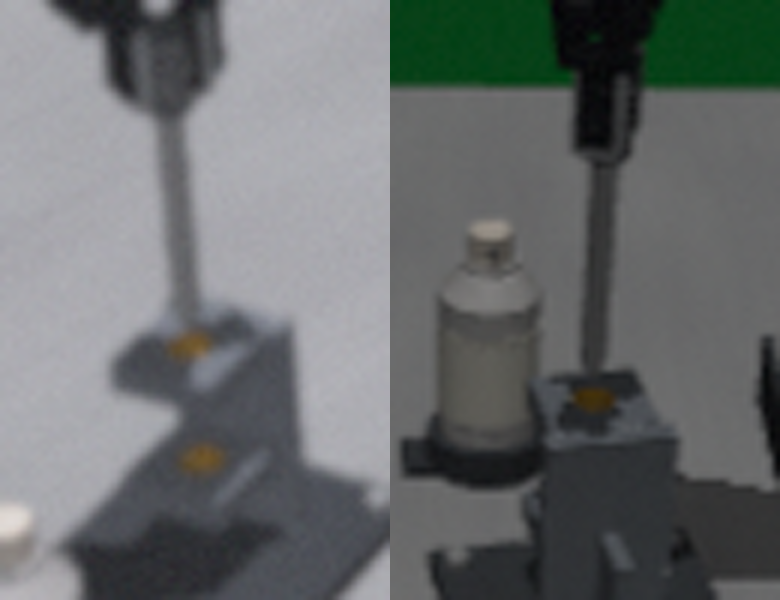

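Both views show the tip directly above the orange bore: scene (216.3,228) over (216.7,232.8), side (304,161.7) over (304,166.5). I'll lower it gently.

carry_out:
  slide:
    - [0.0004,0,0.007]
    - [0,0,0.007]
    - [0,0,0.007]
    - [0,0,0.007]
    - [0,0,0]
    - [0,0,0]
  rotation:
    - [0,0,0]
    - [0,0,0]
    - [0,0,0]
    - [0,0,0]
    - [0,0,0]
    - [0,0,0]

```text
clock: 14.98
ee_pos: [0.5026, -0.1336, 0.2142]
ee_rot: [0.144, 0.99, 0.0, 0.0]
ft_force: [0.3, 0.2, -2.0]
gripper_width: 0.24
finger_force: 58.8
```

carry_out:
  slide:
    - [0,0,0.008]
    - [0,0,0.01]
    - [0,0,0.01]
    - [0,0,0.008]
    - [0,0,0]
    - [0,0,0]
  rotation:
    - [0,0,0]
    - [0,0,0]
    - [0,0,0]
    - [0,0,0]
    - [0,0,0]
    - [0,0,0]

```text
clock: 15.72
ee_pos: [0.5028, -0.1338, 0.1783]
ee_rot: [0.144, 0.99, -0.0, 0.0]
ft_force: [-0.1, -0.6, -1.2]
gripper_width: 0.242
finger_force: 58.8
```

carry_out:
  slide:
    - [0,0,0.006]
    - [0,0,0.006]
    - [0,0,0.006]
    - [0,0,0]
    - [0,0,0]
  rotation:
    - [0,0,0]
    - [0,0,0]
    - [0,0,0]
    - [0,0,0]
    - [0,0,0]

```text
clock: 16.35
ee_pos: [0.5026, -0.1337, 0.1602]
ee_rot: [0.144, 0.99, 0.0, -0.0]
ft_force: [-0.1, 0.6, -1.7]
gripper_width: 0.24
finger_force: 58.8
```

carry_out:
  slide:
    - [0,0,0.006]
    - [0,0,0.006]
    - [0,0,0.006]
    - [0,0,0.005]
    - [0,0,0]
    - [0,0,0]
    - [0,0,0]
    - [0,0,0]
  rotation:
    - [0,0,0]
    - [0,0,0]
    - [0,0,0]
    - [0,0,0]
    - [0,0,0]
    - [0,0,0]
    - [0,0,0]
    - [0,0,0]

```text
clock: 17.35
ee_pos: [0.5027, -0.1337, 0.1374]
ee_rot: [0.144, 0.99, 0.0, 0.0]
ft_force: [-0.2, 0.0, -1.4]
gripper_width: 0.237
finger_force: 58.8
```

```bash
python3 - <<'E'
from h import *
S=cv2.cvtColor(bot.capture("scene"),cv2.COLOR_RGB2BGR);D=cv2.cvtColor(bot.capture("side"),cv2.COLOR_RGB2BGR)
o=bot.observe();print(o['ee_pos'],o['ft_force'],o['finger_force'])
M=np.hstack([cv2.resize(S[190:290,180:245],None,fx=6,fy=6,interpolation=2),cv2.resize(D[120:220,270:335],None,fx=6,fy=6,interpolation=2)])
cv2.imwrite("pics/m6.png",M)
E
```

```text
[ 0.5026556  -0.13371907  0.13730162] [-0.28281849  0.57360288 -1.16505022] 58.7913622520864
```

View pics/m6.png

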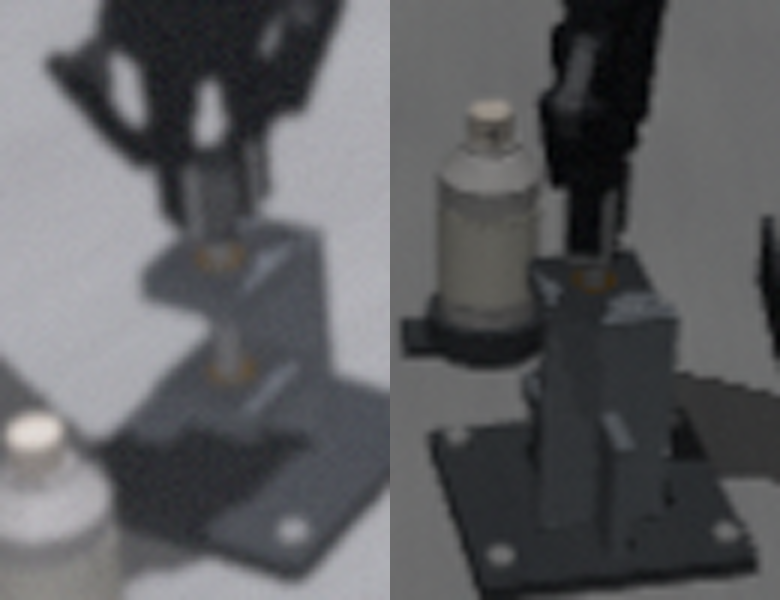

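The scene crop shows the rod through both orange rings, at (218,255) and (230,370), with the grip above the lug. The cap is up and the contact forces are negligible. I'll hand in.

```bash
python3 -c "
from bench import bot
print(bot.sign_off())"
```

```text
the job is handed in; nothing more can be done
None
```

I pressed the nozzle cap until it bottomed and let it spring back, then handed the job in with the long pin held upright through both bushings, its tip about 18 mm below the lower lug and its grip about 12 mm above the upper bushing; hand-in gave no verdict.

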